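# Dock the slide tray and lock it with the quick-release pin

### The arm

A 7-joint arm with a two-finger parallel gripper is mounted at the origin on the work surface. World frame = base frame: x ahead of the robot, y to its left, z up, the work surface at z = 0. Lengths are in m, angles in rad, forces in N, time in s.
With the tool pointing down it reaches from about 0.35 to 0.9 m from the base axis. Payload 8.1 kg.
Tool frame: the origin (TCP) lies on the centre line of the jaws, within the pads' length; the fingertips stand 14 mm ahead of it and the grasp point (between the pads) lies 5 mm behind it (robot.tip_reach is the z of the fingertips in the tool frame, in m); z points along the fingers, y is the line along which they close (so a half turn about z gives the same grasp; the last joint's range is limited). The gripper opens to 85 mm and grips with 20 to 120 N. Pads are 22 mm wide; open, the fingers measure 114 mm over their backs; the gripper's body (76 mm by 85 mm) begins 54 mm behind the grasp point. The pads swing forward as they close: fully open they stand 13 mm farther back than shut.
Start: joints at [1.215, 0.434, 0.025, 1.573, -0.012, 1.134, -0.075], TCP at [0.156, -0.605, 0.206] pointing down, gripper open.
Joint ranges: [-2.62, 2.62], [-0.44, 2.09], [-1.27, 1.32], [0.08, 2.57], [-1.32, 4.46], [0.12, 2], [-2.74, 2.74]. Speed limits (rad/s): [2.22, 2.22, 3.01, 3.01, 3.14, 3.14, 3.14].

### API

Orientations are given as a unit quaternion [w, x, y, z].
In Python, from bench import robot gives the robot as it stands.
- The arm moves only by the tool apply_moves, never from a script. Its argument "motion" is a list of rows, each a list of 5 numbers: the finger opening in mm, from 0 to 85.4, then the shift along the tool's x, y, z in mm, then the turn about the tool's z in degrees. In form: [[fingers, x, y, z, turn], ...]. A call has 1 to 20 rows; each row is the pose to reach, as a shift and turn from the pose commanded when the call began, along the tool's axes at that moment; what a row does not reach only later rows make up. A row lasts 1/10 s, in which the tool goes at most 50 mm and 8.59 degrees, less where a joint would pass 70% of its speed; a pose out of reach is approached as far as the arm can. A call with a gripper value outside its range is refused whole. The fingers move at their own pace and stop on an object; "grip_force" is the grip in N (left out, the last holds). Time passes only in rows, so rows that repeat a pose let the fingers close. It gives the time, the measured TCP pose, the force, the opening and the grip force at its end, in the units of the state.
- robot.observe(): the state, without advancing time (a new reading comes with each control period).
- robot.read_camera(name): name is "scene" or "top" or "wrist"; returns a dict with "frame" (400x640x3 uint8, red, green, blue), "camera_matrix" (3x3 intrinsics, pixels), "rvec" (rotation vector, rad) and "tvec" (3), from world to camera coordinates, as OpenCV has them. Camera axes: x right, y down, z forward; pixel columns grow to the right and rows downward; lengths in m; the calibration is good to about 2 mm. A picture is of the moment at which its call begins. There is no depth.
- robot.sign_off(): hands the job in; it is judged then, once.
Trained networks look in the newest picture that a camera, given by its name, has taken for a name from the list of things; names that differ only in an ending like _2 or _b are one class to them, and where a whole thing is asked for, a point or a joint stands for the part that bears it (a point fixed in the world has none). Each returns a list of dicts, best first, with "confidence" (0 to 1); they miss things now and then, are a little off and sometimes report something else, mostly with a low value. They report only what shows in the picture. A call takes as long as a camera call.
- robot.spot_in(camera, thing): "xyz" ([x, y, z] in m, in world coordinates, good to about 4 mm: the middle of the surface that is visible of it).
- robot.trace(camera, thing): "pixels" (400x640 bool, what is visible of it).
- robot.place_of(camera, thing): "xyz" ([x, y, z] in m, in world coordinates, good to about 4 mm: a listed point, or the origin of a listed thing).
The state is a dict: "time_s": time; "joint_positions": joint angles; "qvel": joint speeds; "tau": joint torques, N m; "tool_pos": TCP position; "ee_rot": TCP orientation; "contact_force": force on the tool from outside, world axes, zero at the start; "wrist_torque": the same for the moment, N m; "width": opening from 0.0 (shut) to 1.0 (fully open); "finger_force": force on a finger pad.
Only numpy, scipy, OpenCV 4.12 (cv2) and the standard library are available. Lean on these libraries where they do the work, as an engineer would, in place of code of your own. Each camera call takes 0.05 s, during which the arm holds its last target. There are 200 camera calls.

### The job

Push the slide tray along its rail until its tongue is right home against the back of the clevis. Then take the ball-lock pin out of its stand by squeezing in both of its side buttons, slide it with the buttons held in right down through the clevis and the tongue, and let the buttons go while it is pressed fully down on the springy seat ring, so that the balls snap out beneath the clevis and the pin stays locked. Work gently, pushing nowhere harder than about 25 N, and leave the jar, the slide box and the pen cup where they stand.

Things in the scene. Friction and masses are not known exactly. Their poses are not given: they have to be found in the camera images.
- rail: Fixed aluminium rail on the bench: 260 x 110 x 12 mm plate, two low steel guide strips (tops 26 mm above the bench) between which the tray slides. Origin at the centre of the plate's underside, on the bench; z up, x along the rail, the way the tray is pushed (+x). The steel clevis is clamped on its +x end.
- clevis_nominal (a point): Nominal place of the clevis hole, on the rail, 85 mm ahead of its origin, 68 mm above the bench (top of the upper lug). The clevis is clamped in a slot along x: its true hole lies up to 6 mm to either side along the rail's x (none across) and is not measured; find it by feel, pushing the tray home. It holds against 60 N.
- clevis_foot (a point): Point on the rail under the nominal hole, 12 mm above the bench. The clevis: two 44 x 44 mm lugs, 36 to 46 and 58 to 68 mm above the bench, each with a 15.2 mm vertical hole, joined by a back wall on the +x side; 24 mm of open space below the lower lug.
- seat (a joint): Sinking of the sprung ring that lies on the upper lug around the hole (30 mm across, 18 mm bore), m: 0 = free, its top 73 mm above the bench; 0.003 = pressed to its hard stop, top at 70 mm. Takes 3 to 5 N.
- tray: Loose aluminium slide tray, 0.4 to 0.7 kg, between the guide strips with 0.75 mm side play: 100 x 70 mm deck with glass slides, an upright back plate at -x, a 40 mm wide, 10 mm thick tongue reaching 50 mm out at +x. Origin below the deck's centre at the level of the feet (12 mm above the bench); axes as the rail's. Sliding takes about 2 to 5 N.
- tray_hole (a point): Centre of the 17 mm vertical hole of the tongue, at its top face 57 mm above the bench, 80 mm ahead of the tray's origin. Pushed fully home, the tongue's end meets the clevis's back wall and this hole is in line with the clevis holes within about 1 mm.
- tray_back (a point): Middle of the outer (-x) face of the tray's back plate, 50 mm behind the tray's origin (130 mm behind its hole), 57 mm above the bench: the place to push, towards +x. The plate is 60 mm wide (y) and reaches from 17 to 75 mm above the bench.
- pin: Ball-lock pin, 0.2 kg, upright in the hole of a fixed white stand block (70 x 70 mm, 58 mm high). Origin on its axis at the underside of its 36 (x) x 28 (y) x 6 mm flange, the shoulder that rests on the stand and later on the seat ring; z up. Shank 14 mm thick, 52 mm long below the flange, its last 4 mm tapering to 10 mm. It may go into the clevis at any yaw.
- pin_grip (a point): On the pin's axis, 25 mm above the flange's underside: where to grip, a finger on each side button (along the pin's y; axes are the pin's). Each button is 20 mm wide and 26 mm high about this height; over both the pin is 40 mm wide free, 33 mm pressed. 83 mm above the bench in the stand; when locked in the clevis, about 96.5 mm.
- pin_balls (a point): On the pin's axis at the balls, 38.5 mm below the flange's underside. Two balls on the y sides, 6 mm high: free, they stand out 2.8 mm and fit through no clevis hole; buttons in, they are flush. They clear the lower lug's underside only while the pin is within 1.5 mm of being pressed right down on the seat ring's hard stop.
- button_left (a joint): Travel of the pin's +y button and its ball, m: 0 = free, ball out; 0.0035 = right in, ball flush. Its spring takes 6 to 10 N, so grip with 20 to 40 N.
- button_right (a joint): The same for the -y button and its ball.
- jar: Amber specimen jar with white cap, 52 mm across, 75 mm high, loose bystander; origin at the centre of its underside.
- slide_box: Closed grey slide box with white lid, 85 x 160 x 34 mm, loose bystander; origin at the centre of its underside.
- pen_cup: Square blue pen cup, 70 x 70 x 90 mm with pens up to 150 mm high, loose bystander; origin at the centre of its underside.

How it is judged:
On the way, in this order (a step that is already met when the one before it is completed fails the run):
1. the tray has been pushed up to the clevis (its origin no more than 3 mm behind the rail's origin) (x of tray in the frame of rail above -0.003 m), for 0.2 s.
2. the pin is down in the clevis over the tongue's hole with both buttons held in (value of joint each of button_left, button_right above 0.0025 m and horizontal distance between pin_grip and tray_hole below 0.006 m and z of pin_grip in the frame of rail below 0.115 m), for 0.1 s.
At the end, for the whole second after the job is handed in: Tray home at the clevis; pin upright (0.08 rad) through clevis and tongue, within 4 mm of the axis of the tongue's hole, its grip point 93 to 98.5 mm above the bench, both buttons free and balls out (joints below 1 mm) beneath the lower lug; all at rest (x of tray in the frame of rail above -0.003 m and horizontal distance between pin_grip and tray_hole below 0.004 m and z of pin_grip in the frame of rail between 0.093 and 0.0985 m and angle between pin's own z axis and vertical below 0.08 rad and value of joint each of button_left, button_right below 0.001 m and linear speed of each of pin, tray below 0.02 m/s); the robot touches nothing.
It fails at once if the tray is pushed by the fingers with more than 40 N (contact force between the fingers and tray above 40 N).
It fails at once if the pin is forced against the rail and its clevis with more than 40 N (contact force between pin and rail above 40 N).
It fails at once if the pin is forced against the tray with more than 40 N (contact force between pin and tray above 40 N).
It fails at once if the jar, slide box or pen cup is moved more than 30 mm, or the jar or cup tipped (distance of any of jar, slide_box, pen_cup from where it was at the start of the episode above 0.03 m or angle between any of jar, pen_cup's own z axis and vertical above 0.4 rad).
It also fails if it takes over 67 s, if anything falls off the work surface, if the arm or the gripper's body presses on something with over 40 N, if the wrist force passes 120 N, or if a joint passes its speed limit or range.

## Working session

There is one attempt and no reset: what is moved stays moved. The work goes in short steps, Python scripts to look and compute and a tool call to move; the robot and the scene stay as the last step left them, time stands still between calls to the robot, and variables do not carry over. Pictures are saved under pics/ and viewed, at most 10 in all, crops included, and the job is handed in when it is done.

Besides the shell and the picture viewer there is one more tool, called as a command line: name --pt "numbers of a row" for each row, then --argument value for the rest. apply_moves: Moves the arm, as the interface text tells. Its arguments: {"type":"object","properties":{"motion":{"type":"array"},"grip_force":{"type":"number"}},"required":["motion"]}

```bash
mkdir -p pics
python3 - <<'E'
from bench import robot
import cv2,numpy as np
s=robot.observe();print(s['time_s'],s['tool_pos'],s['ee_rot'],s['width'])
for c in ['scene','top']:
    d=robot.read_camera(c);cv2.imwrite(f'pics/{c}0.png',d['frame'][:,:,::-1])
    for t in ['rail','tray','tray_back','tray_hole','clevis_nominal','pin','pin_grip','jar','slide_box','pen_cup']:
        r=robot.place_of(c,t);print(c,t,[(np.round(q['xyz'],4).tolist(),round(q['confidence'],2)) for q in r[:2]])
print(robot.observe()['time_s'])
E
```

```text
0.0 [ 0.15611856 -0.60461295  0.20522429] [-7.74563891e-04  9.92024715e-01  1.26040991e-01 -1.82663051e-04] 1.0006340551883772
scene rail [([0.5279, 0.0623, 0.0], 0.62), ([0.517, 0.1462, 0.0135], 0.28)]
scene tray [([0.5269, -0.0006, 0.0149], 0.61)]
scene tray_back [([0.5388, -0.0539, 0.0594], 0.62)]
scene tray_hole [([0.5216, 0.0793, 0.0532], 0.69)]
scene clevis_nominal [([0.5174, 0.1477, 0.0644], 0.56), ([0.4451, 0.4555, 0.0019], 0.31)]
scene pin [([0.4794, -0.258, 0.0597], 0.66)]
scene pin_grip [([0.487, -0.2609, 0.0899], 0.54)]
scene jar [([0.7394, -0.16, 0.0001], 0.92)]
scene slide_box [([0.6771, -0.3063, -0.0029], 0.7)]
scene pen_cup [([0.444, 0.4533, 0.0035], 0.62)]
top rail []
top tray [([0.5306, -0.0021, 0.0119], 0.72), ([0.4844, -0.2638, 0.0586], 0.69)]
top tray_back [([0.5392, -0.0506, 0.0563], 0.6), ([0.5225, 0.0612, 0.002], 0.46)]
top tray_hole [([0.5187, 0.0791, 0.0557], 0.57)]
top clevis_nominal [([0.518, 0.1456, 0.0699], 0.74)]
top pin [([0.5191, 0.1482, 0.0113], 0.69), ([0.4847, -0.2608, 0.0571], 0.61)]
top pin_grip [([0.4816, -0.2614, 0.0837], 0.65)]
top jar [([0.7403, -0.1567, 0.0032], 0.66)]
top slide_box [([0.6761, -0.3, 0.0005], 0.69)]
top pen_cup [([0.4491, 0.4522, -0.0039], 0.8), ([0.529, 0.0004, 0.0137], 0.24)]
1.1
```

View pics/scene0.png

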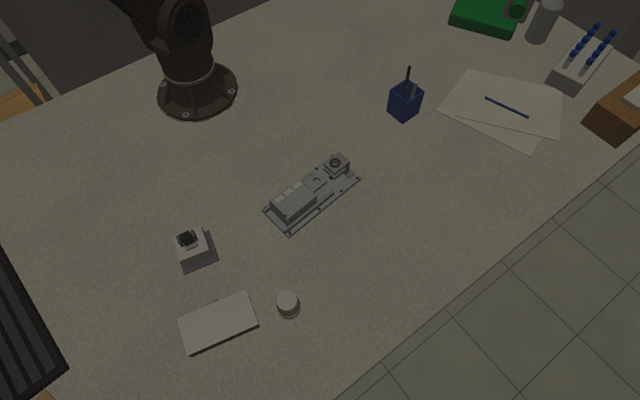

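View pics/top0.png

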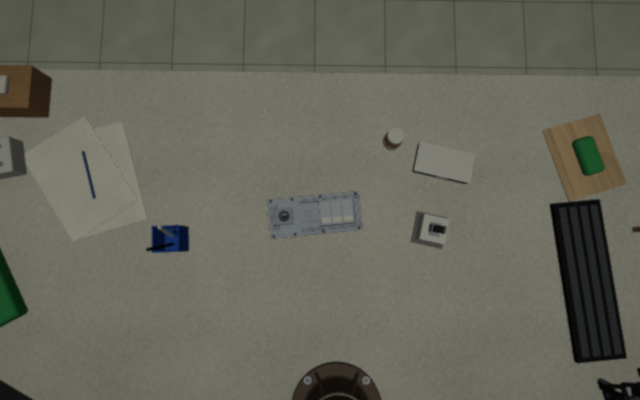

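```bash
cat > h.py <<'E'
from bench import robot
import cv2,numpy as np
def ray(d,px,z):
    R=cv2.Rodrigues(np.array(d['rvec']))[0];t=np.array(d['tvec']).ravel()
    K=np.array(d['camera_matrix']);C=-R.T@t
    v=R.T@np.linalg.inv(K)@np.array([px[0],px[1],1.]);return C+v*(z-C[2])/v[2]
def rect(d,m,z):
    c=max(cv2.findContours(m.astype('uint8'),0,1)[0],key=cv2.contourArea).reshape(-1,2)
    p=np.array([ray(d,q,z)[:2] for q in c],np.float32);return cv2.minAreaRect(p*1000)
E
python3 - <<'E'
from h import *
d=robot.read_camera('top')
for t,z in [('rail',.012),('tray',.04),('pin',.09)]:
    for r in robot.trace('top',t)[:2]: print(t,r['confidence'],r['pixels'].sum(),rect(d,r['pixels'],z))
f=d['frame'][190:255,255:460];cv2.imwrite('pics/crop1.png',cv2.resize(f[:,:,::-1],None,fx=3.9,fy=3.9,interpolation=cv2.INTER_CUBIC)*2)
E
```

```text
rail 0.66 2467 ((524.7128295898438, 65.22789764404297), (114.04580688476562, 263.0883483886719), 5.458783149719238)
tray 0.64 1188 ((530.0292358398438, 25.510761260986328), (72.99031066894531, 154.03866577148438), 5.786962509155273)
pin 0.76 212 ((481.6623229980469, -257.5761413574219), (47.335716247558594, 35.23058319091797), 76.29078674316406)
```

View pics/crop1.png

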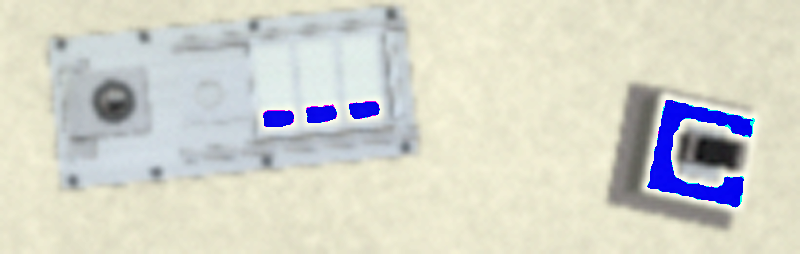

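apply_moves --pt "0 499 -403 0 9" --pt "0 499 -403 0 9" --pt "0 499 -403 0 9" --pt "0 499 -403 0 9" --pt "0 499 -403 0 9" --pt "0 499 -403 0 9" --pt "0 499 -403 0 9" --pt "0 499 -403 0 9" --pt "0 499 -403 0 9" --pt "0 499 -403 0 9" --pt "0 499 -403 0 9" --pt "0 499 -403 0 9" --pt "0 499 -403 0 9" --pt "0 499 -403 0 9" --pt "0 499 -403 0 9" --pt "0 499 -403 0 9" --grip_force 40

```text
time_s: 2.9
tool_pos: [0.5381, -0.0914, 0.2059]
ee_rot: [0.0, 0.999, 0.047, -0.0]
contact_force: [0.2, -1.1, -0.0]
width: 0.002
finger_force: 0.0
```

apply_moves --pt "0 0 0 50 0" --pt "0 0 0 100 0" --pt "0 0 0 151 0" --pt "0 0 0 151 0" --pt "0 0 -5 151 0" --pt "0 0 -10 151 0" --pt "0 0 -15 151 0" --pt "0 0 -20 151 0" --pt "0 0 -22 151 0" --pt "0 0 -24 151 0" --pt "0 0 -26 151 0" --pt "0 0 -28 151 0" --pt "0 0 -30 151 0"

```text
time_s: 4.2
tool_pos: [0.5357, -0.0603, 0.0549]
ee_rot: [0.0, 0.999, 0.048, -0.0]
contact_force: [0.5, 0.7, -0.8]
width: 0.002
finger_force: 0.0
```

Run:
```python
from h import *
d=robot.read_camera('wrist');cv2.imwrite('pics/w1.png',np.clip(d['frame'][:,:,::-1]*1.6,0,255))
print(robot.observe()['contact_force'])
```

```text
[-0.53411539  0.08221046 -1.11746124][ WARN:0@0.814] global loadsave.cpp:1063 imwrite_ Unsupported depth image for selected encoder is fallbacked to CV_8U.
```

View pics/w1.png

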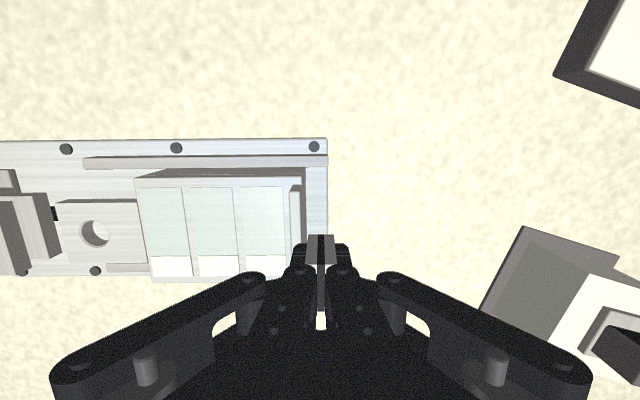

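apply_moves --pt "0 0 -2 0 0" --pt "0 0 -4 0 0" --pt "0 0 -6 0 0" --pt "0 0 -8 0 0" --pt "0 0 -11 0 0" --pt "0 0 -14 0 0" --pt "0 0 -18 0 0" --pt "0 0 -22 0 0" --pt "0 0 -26 0 0" --pt "0 0 -30 0 0" --pt "0 0 -34 0 0" --pt "0 0 -38 0 0" --pt "0 0 -42 0 0" --pt "0 0 -46 0 0" --pt "0 0 -50 0 0" --pt "0 0 -53 0 0" --pt "0 0 -55 0 0"

```text
time_s: 5.95
tool_pos: [0.5305, -0.0052, 0.055]
ee_rot: [0.0, 0.999, 0.048, 0.0]
contact_force: [-1.0, 0.8, 0.8]
width: 0.003
finger_force: 0.0
```

Run:
```python
from h import *
d=robot.read_camera('wrist')
for t in ['tray_hole','tray_back','clevis_nominal']: print(t,[(np.round(q['xyz'],4).tolist(),round(q['confidence'],2)) for q in robot.place_of('wrist',t)[:2]])
s=robot.observe();print(s['contact_force'],s['tool_pos'])
```

```text
tray_hole [([0.5213, 0.081, 0.0621], 0.8)]
tray_back [([0.5379, -0.0517, 0.0561], 0.96), ([0.52, 0.1511, 0.0136], 0.7)]
clevis_nominal [([0.5178, 0.1471, 0.0657], 0.65)]
[-0.41823979  0.34524195  0.19327487] [ 0.53056761 -0.00570742  0.05499445]
```

Run:
```python
from h import *
d=robot.read_camera('wrist')
cv2.imwrite('pics/w2.png',np.clip(d['frame'][:,:,::-1]*1.6,0,255).astype('uint8'))
```

```text
(no output)
```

View pics/w2.png

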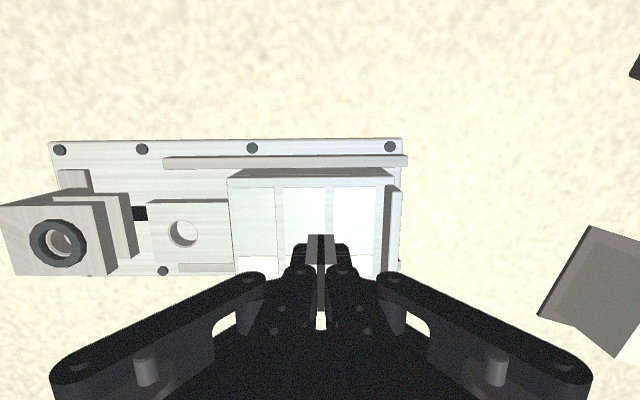

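Run:
```python
from h import *
d=robot.read_camera('wrist');s=robot.observe();p=s['tool_pos']
pr=lambda x:np.round(cv2.projectPoints(np.array([x],float),np.array(d['rvec']),np.array(d['tvec']),np.array(d['camera_matrix']),None)[0].ravel()).tolist()
R=cv2.Rodrigues(np.array(d['rvec']))[0];print('cam',-R.T@np.array(d['tvec']).ravel(),R[2],p)
for n,x in [('tcp',p),('tip',p-[0,0,.014]),('back',[.535,-.05,.057]),('hole',[.52,.08,.057]),('clev',[.518,.1465,.068]),('pin',[.483,-.26,.083])]: print(n,pr(x))
for px,z in [((182,233),.057),((58,242),.073),((250,145),.012),((400,140),.012),((393,275),.075)]: print(px,ray(d,px,z).round(4))
```

```text
cam [0.59560459 0.00120076 0.2229015 ] [-0.25772536 -0.02592051 -0.96587047] [ 0.53059941 -0.00584033  0.05498439]
tcp [321.0, 233.0]
tip [321.0, 225.0]
back [393.0, 234.0]
hole [183.0, 238.0]
clev [59.0, 238.0]
pin [736.0, 362.0]
(182, 233) [0.5231 0.0804 0.057 ]
(58, 242) [0.5179 0.1427 0.073 ]
(250, 145) [0.5769 0.0507 0.012 ]
(400, 140) [ 0.5908 -0.0574  0.012 ]
(393, 275) [ 0.5165 -0.0487  0.075 ]
```

Run:
```python
from h import *
print(robot.tip_reach,[a for a in dir(robot) if a[0]!='_'])
s=robot.observe();print(s)
f=robot.read_camera('scene')['frame'][120:260,210:400]
cv2.imwrite('pics/s2.png',np.clip(cv2.resize(f[:,:,::-1],None,fx=4,fy=4,interpolation=2)*1.8,0,255).astype('uint8'))
```

```text
0.014 ['MotionError', 'observe', 'place_of', 'read_camera', 'sign_off', 'spot_in', 'tip_reach', 'trace']
{'time_s': 6.25, 'joint_positions': array([ 0.08252276,  0.47763918, -0.23112398,  1.95375864,  0.15928827,
        0.72743784, -1.71840932]), 'qvel': array([ 0.00179031, -0.00032712, -0.00079439, -0.00031435, -0.000157  ,
        0.00040368,  0.0008541 ]), 'tau': array([-1.19729061e-01, -6.10064149e+01, -2.77148232e+00, -2.29358143e+01,
        6.28108872e-03,  5.66505660e-04, -3.15962143e-04]), 'tool_pos': array([ 0.53059941, -0.00584033,  0.05498439]), 'ee_rot': array([8.64464473e-05, 9.98864805e-01, 4.76349977e-02, 4.43773417e-06]), 'contact_force': array([-1.07491923,  0.57102486, -0.48418215]), 'wrist_torque': array([ 0.01193395,  0.01511626, -0.00036577]), 'finger_force': 0.0, 'width': -0.0030488474524887205}
```

View pics/s2.png

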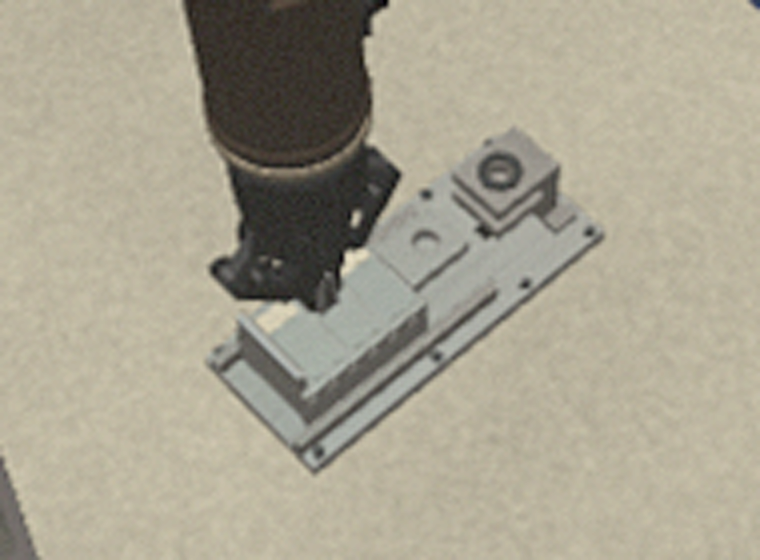

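Run:
```python
from h import *
a=robot.read_camera('wrist');b=robot.read_camera('scene')
P=[np.array(d['camera_matrix'])@np.c_[cv2.Rodrigues(np.array(d['rvec']))[0],np.array(d['tvec']).ravel()] for d in (a,b)]
for w,s in [((320,235),(290.5,197)),((320,240),(290.5,197))]:
    X=cv2.triangulatePoints(P[0],P[1],np.array(w,float).reshape(2,1),np.array(s,float).reshape(2,1)).ravel();print(X[:3]/X[3])
for z in (.04,.06,.08,.1):
    print(z,[np.round(cv2.projectPoints(np.array([[.5306+o,-.0058,z]]),np.array(d['rvec']),np.array(d['tvec']),np.array(d['camera_matrix']),None)[0].ravel()) for d in (a,b) for o in (0,.011)])
f=np.vstack([a['frame'][200:300,250:400]]);cv2.imwrite('pics/w3.png',np.clip(cv2.resize(f[:,:,::-1],None,fx=5,fy=5,interpolation=2)*2.,0,255).astype('uint8'))
```

```text
[ 0.53480528 -0.00534305  0.07599445]
[ 0.53264496 -0.00497243  0.07360474]
0.04 [array([321., 225.]), array([323., 209.]), array([291., 203.]), array([293., 206.])]
0.06 [array([321., 236.]), array([323., 219.]), array([290., 199.]), array([293., 203.])]
0.08 [array([321., 250.]), array([323., 231.]), array([290., 195.]), array([292., 198.])]
0.1 [array([322., 267.]), array([324., 246.]), array([289., 191.]), array([292., 194.])]
```

View pics/w3.png

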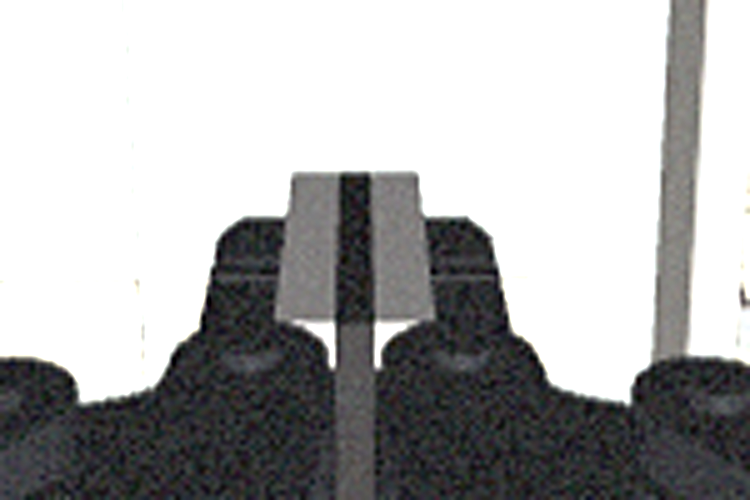

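apply_moves --pt "0 0 0 -12 0" --pt "0 0 30 -12 0" --pt "0 0 70 -12 0" --pt "0 0 86 -12 0" --pt "0 0 86 0 0" --pt "0 0 86 10 0" --pt "0 0 86 20 0" --pt "0 0 86 28 0" --pt "0 0 80 28 0" --pt "0 0 75 28 0" --pt "0 0 70 28 0" --pt "0 0 66 28 0" --pt "0 0 63 28 0" --pt "0 0 60 28 0" --pt "0 0 57 28 0" --pt "0 0 54 28 0" --pt "0 0 51 28 0" --pt "0 0 48 28 0"

```text
time_s: 8.2
tool_pos: [0.5353, -0.054, 0.0272]
ee_rot: [0.0, 0.999, 0.047, 0.0]
contact_force: [0.1, -4.9, 2.8]
width: -0.004
finger_force: 2.6
```

apply_moves --pt "0 0 -4 0 0" --pt "0 0 -8 0 0" --pt "0 0 -12 0 0" --pt "0 0 -16 0 0" --pt "0 0 -20 0 0" --pt "0 0 -24 0 0" --pt "0 0 -28 0 0" --pt "0 0 -32 0 0" --pt "0 0 -36 0 0" --pt "0 0 -40 0 0" --pt "0 0 -44 0 0" --pt "0 0 -48 0 0" --pt "0 0 -51 0 0" --pt "0 0 -53 0 0"

```text
time_s: 9.6
tool_pos: [0.5301, -0.0009, 0.0271]
ee_rot: [0.0, 0.999, 0.048, -0.0]
contact_force: [-0.2, -5.4, 3.2]
width: -0.001
finger_force: 2.9
```

Run:
```python
from h import *
d=robot.read_camera('wrist')
for t in ['tray_hole','tray_back','clevis_nominal','tray']: print(t,[(np.round(q['xyz'],4).tolist(),round(q['confidence'],2)) for q in robot.place_of('wrist',t)[:2]])
s=robot.observe();print(s['contact_force'],s['tool_pos'])
```

```text
tray_hole []
tray_back [([0.531, 0.0107, 0.0613], 0.84)]
clevis_nominal [([0.5186, 0.1479, 0.069], 0.8)]
tray [([0.524, 0.064, 0.0077], 0.67)]
[-0.31281538 -4.33299524  2.93667967] [ 5.30102821e-01 -5.18316011e-04  2.70620896e-02]
```

apply_moves --pt "0 0 -1 0 0" --pt "0 0 -2 0 0" --pt "0 0 -3 0 0" --pt "0 0 -4 0 0"

```text
time_s: 10.25
tool_pos: [0.5298, 0.0021, 0.0271]
ee_rot: [0.001, 0.999, 0.047, 0.0]
contact_force: [1.7, -9.0, 4.0]
width: 0.001
finger_force: 5.0
```

apply_moves --pt "0 0 -1 0 0" --pt "0 0 -2 0 0" --pt "0 0 -3 0 0"

```text
time_s: 10.55
tool_pos: [0.5298, 0.0022, 0.0271]
ee_rot: [0.002, 0.999, 0.046, 0.0]
contact_force: [1.4, -18.6, 4.0]
width: -0.003
finger_force: 9.5
```

apply_moves --pt "0 0 4 0 0" --pt "0 0 20 0 0" --pt "0 0 20 -50 0" --pt "60 -20 70 -100 5" --pt "85 -40 120 -140 10" --pt "85 -56 170 -140 15" --pt "85 -72 220 -140 19" --pt "85 -72 256 -140 19" --pt "85 -72 256 -140 19" --pt "85 -72 256 -140 19"

```text
time_s: 11.55
tool_pos: [0.4814, -0.2591, 0.1669]
ee_rot: [0.0, 0.993, -0.12, 0.0]
contact_force: [0.2, 0.2, -0.6]
width: 0.993
finger_force: 0.0
```

Run:
```python
from h import *
t0=robot.observe();print(t0['tool_pos'],t0['ee_rot'],t0['joint_positions'][6])
w=robot.read_camera('wrist')
for t in ['pin_grip','pin']: print(t,[(np.round(q['xyz'],4).tolist(),round(q['confidence'],2)) for q in robot.place_of('wrist',t)[:2]])
for r in robot.trace('wrist','pin')[:1]: print(rect(w,r['pixels'],.09))
d=robot.read_camera('top')
for t in ['tray_hole','tray_back','clevis_nominal','tray']: print(t,[(np.round(q['xyz'],4).tolist(),round(q['confidence'],2)) for q in robot.place_of('top',t)[:2]])
for r in robot.trace('top','seat')[:1]:
    q=r['pixels'];print(q.sum(),r['confidence'],rect(d,q,.073))
    ys,xs=np.nonzero(q);print(xs.mean(),ys.mean(),ray(d,(xs.mean(),ys.mean()),.07))
f=cv2.resize(d['frame'][185:245,255:375],(800,400),interpolation=2)
g=cv2.resize(w['frame'],(800,500))
cv2.imwrite('pics/both.png',np.clip(1.5*g[:,:,::-1],0,255).astype('uint8'));cv2.imwrite('pics/t2.png',np.clip(1.5*f[:,:,::-1],0,255).astype('uint8'))
```

```text
[ 0.48136402 -0.25906528  0.16691844] [ 4.56135879e-04  9.92722516e-01 -1.20423321e-01  1.48718235e-04] -1.4525903594299272
pin_grip [([0.4831, -0.2611, 0.0848], 0.86)]
pin [([0.4852, -0.259, 0.0579], 0.74)]
((490.4348449707031, -262.26373291015625), (40.6304817199707, 36.116294860839844), 78.55088806152344)
tray_hole [([0.5151, 0.1457, 0.0574], 0.71)]
tray_back [([0.5309, 0.0168, 0.0617], 0.83)]
clevis_nominal [([0.5164, 0.147, 0.067], 0.77)]
tray [([0.521, 0.065, 0.0126], 0.76)]
66 0.52 ((518.1490478515625, 145.79470825195312), (26.728178024291992, 26.625659942626953), 0.992837131023407)
283.74242424242425 215.16666666666666 [0.51791703 0.14671427 0.07      ]
```

View pics/both.png

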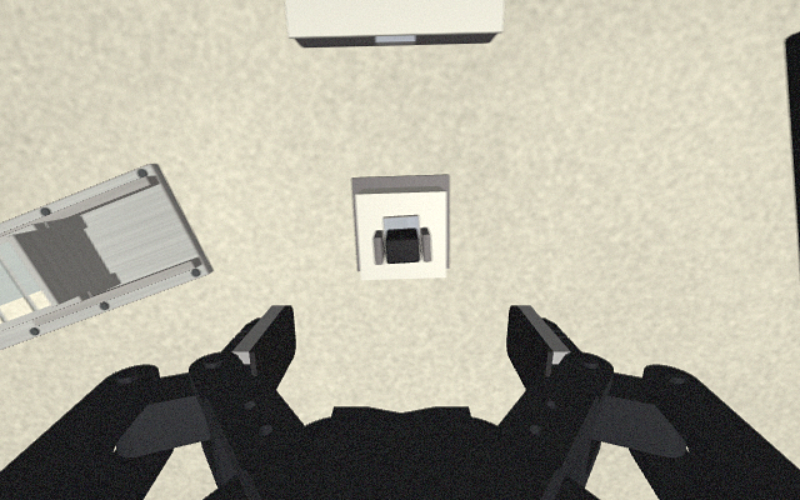

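apply_moves --pt "52 2 1 0 0" --pt "52 2 1 30 0" --pt "52 2 1 60 0" --pt "52 2 1 85 0" --pt "52 2 1 100 0" --pt "52 2 1 110 0" --pt "52 2 1 115 0" --pt "52 2 1 118 0" --pt "52 2 1 118 0"

```text
time_s: 12.95
tool_pos: [0.4842, -0.257, 0.0493]
ee_rot: [0.0, 0.993, -0.118, 0.0]
contact_force: [-0.2, 1.0, 0.5]
width: 0.608
finger_force: 0.0
```

Run:
```python
from h import *
s=robot.observe();print(s['tool_pos'],s['width'],s['contact_force'])
w=robot.read_camera('wrist')
cv2.imwrite('pics/g1.png',np.clip(1.6*cv2.resize(w['frame'][130:330,190:450],(780,600),interpolation=2)[:,:,::-1],0,255).astype('uint8'))
```

```text
[ 0.48422673 -0.25695474  0.04930318] 0.60828601132681 [-0.24894095  0.97792708  0.5096392 ]
```

View pics/g1.png

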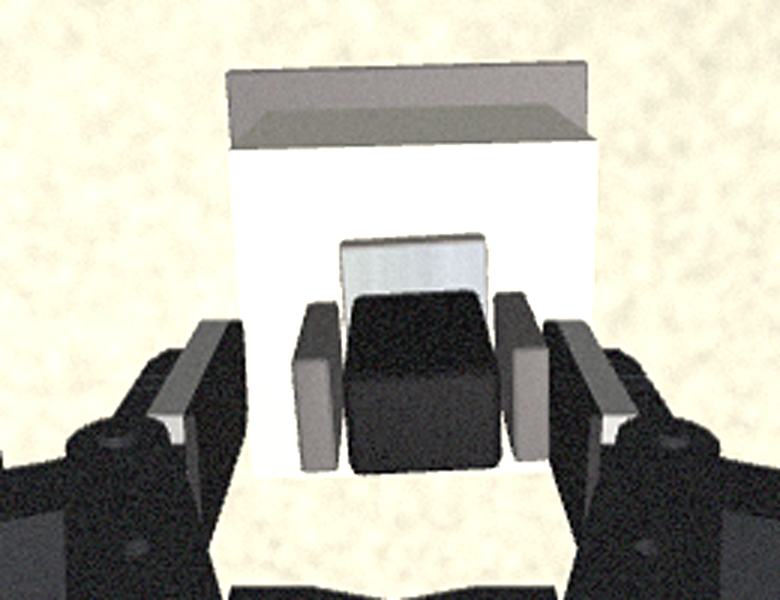

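apply_moves --pt "52 0 4 0 -2.4" --pt "52 0 4 6 -2.4" --pt "52 0 4 12 -2.4" --pt "52 0 4 12 -2.4" --pt "40 0 4 12 -2.4" --pt "20 0 4 12 -2.4" --pt "20 0 4 12 -2.4" --pt "20 0 4 12 -2.4" --pt "20 0 4 12 -2.4" --pt "20 0 4 12 -2.4" --grip_force 35

```text
time_s: 14.0
tool_pos: [0.483, -0.2606, 0.0377]
ee_rot: [0.0, 0.995, -0.097, 0.0]
contact_force: [-3.8, 1.6, 7.0]
width: 0.375
finger_force: 34.9
```

Run:
```python
from h import *
s=robot.observe();print(s['tool_pos'],s['ee_rot'],s['width']*85.4,s['contact_force'],s['finger_force'])
w=robot.read_camera('wrist')
cv2.imwrite('pics/g2.png',np.clip(1.6*cv2.resize(w['frame'][130:330,190:450],(780,600),interpolation=2)[:,:,::-1],0,255).astype('uint8'))
```

```text
[ 0.48302872 -0.2606074   0.03772643] [ 9.74741812e-05  9.95287134e-01 -9.69716203e-02  1.25748662e-04] 32.03764951545052 [-3.75586848  1.59210832  7.02430394] 34.89392280578613
```

View pics/g2.png

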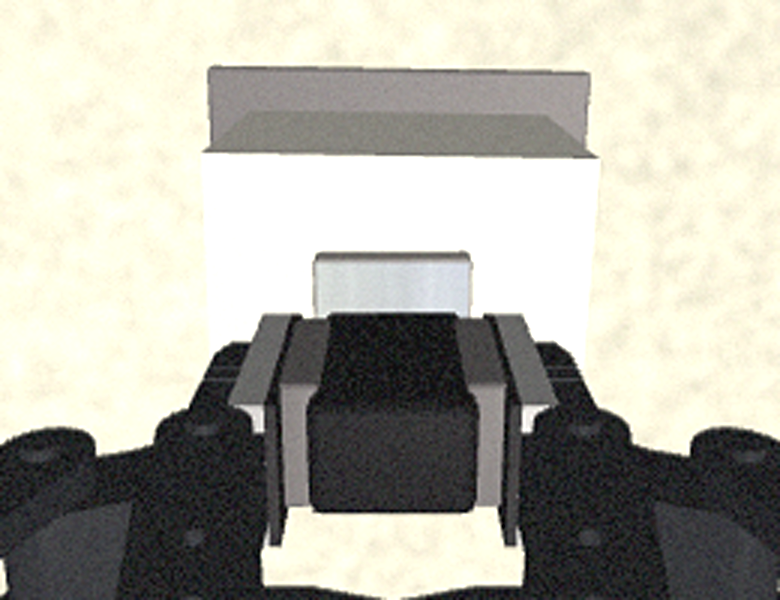

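Run:
```python
from h import *
w=robot.read_camera('wrist');p=robot.observe()['tool_pos']
a=np.radians(-11.1);T=np.array([[np.cos(a),np.sin(a)],[np.sin(a),-np.cos(a)]])
for v in (214.3,217): print(T@(ray(w,(320.8,v),.058)[:2]-p[:2])*1000, T@(ray(w,(320.8,v),.064)[:2]-p[:2])*1000)
```

```text
[18.51736941 -0.33311159] [20.41258862 -0.34620481]
[16.97755072 -0.33281033] [18.93534129 -0.34591578]
```

apply_moves --pt "20 0 0 -2 0" --pt "20 0 0 -5 0" --pt "20 0 0 -10 0" --pt "20 0 0 -20 0" --pt "20 0 0 -35 0" --pt "20 0 0 -55 0" --pt "20 0 0 -80 0" --pt "20 0 0 -100 0" --pt "20 0 -5 -100 0" --pt "20 0 -20 -100 0"

```text
time_s: 15.1
tool_pos: [0.4866, -0.2419, 0.1373]
ee_rot: [0.001, 0.995, -0.098, 0.0]
contact_force: [0.0, 0.9, -2.7]
width: 0.375
finger_force: 35.3
```

apply_moves --pt "20 -3 -30 0 0" --pt "20 -6 -60 0 0" --pt "20 -9 -95 0 0" --pt "20 -12 -130 0 0" --pt "20 -15 -165 0 0" --pt "20 -18 -200 0 0" --pt "20 -21 -235 0 0" --pt "20 -24 -270 0 0" --pt "20 -27 -300 0 0" --pt "20 -29 -313 0 0" --pt "20 -29 -313 0 0" --pt "20 -29 -313 0 0"

```text
time_s: 16.3
tool_pos: [0.518, 0.0709, 0.1363]
ee_rot: [0.001, 0.995, -0.097, -0.001]
contact_force: [0.1, 0.0, -1.5]
width: 0.37
finger_force: 35.3
```

Run:
```python
from h import *
w=robot.read_camera('wrist');s=robot.observe();print(s['tool_pos'],s['ee_rot'],s['width']*85.4)
for r in robot.trace('wrist','seat')[:2]:
    ys,xs=np.nonzero(r['pixels']);b=rect(w,r['pixels'],.073);print(len(xs),r['confidence'],b,xs.min(),xs.max(),ys.min(),ys.max())
for t in ['tray_hole','clevis_nominal','pin_grip','pin']: print(t,[(np.round(q['xyz'],4).tolist(),round(q['confidence'],2)) for q in robot.place_of('wrist',t)[:2]])
# dark-circle check of the bore
g=cv2.cvtColor(w['frame'],cv2.COLOR_RGB2GRAY)
P=lambda x:cv2.projectPoints(np.array([x],float),np.array(w['rvec']),np.array(w['tvec']),np.array(w['camera_matrix']),None)[0].ravel()
u,v=P([.518,.1465,.073]);print('proj',u,v)
y0,x0=int(v)-40,int(u)-40
for c in (cv2.HoughCircles(cv2.medianBlur(g[max(y0,0):y0+80,max(x0,0):x0+80],3),cv2.HOUGH_GRADIENT,1.5,10,param1=60,param2=14,minRadius=6,maxRadius=28) if True else [])[0][:5]:
    q=(c[0]+max(x0,0),c[1]+max(y0,0));print(q,c[2],ray(w,q,.073))
```

```text
[0.51821033 0.07017592 0.13646608] [ 6.12490916e-04  9.95230451e-01 -9.75484213e-02 -5.28446609e-04] 31.512667122285574
573 0.61 ((516.4478759765625, 144.01800537109375), (27.651134490966797, 28.581588745117188), 32.69517135620117) 221 254 207 239
16280 0.41 ((536.521240234375, 67.06381225585938), (86.95901489257812, 222.41184997558594), 6.1363420486450195) 192 462 91 259
tray_hole [([0.5146, 0.1471, 0.0607], 0.68)]
clevis_nominal [([0.517, 0.1502, 0.0664], 0.8), ([0.5166, 0.1465, 0.062], 0.46)]
pin_grip [([0.5203, 0.0714, 0.1827], 0.95)]
pin [([0.5222, 0.0728, 0.1551], 0.77)]
proj 234.22871719948455 221.64866735747535
(np.float32(236.75), np.float32(222.25)) 16.2 [0.51705818 0.14452961 0.073     ]
(np.float32(217.25), np.float32(225.25)) 27.150002 [0.51766012 0.16167478 0.073     ]
(np.float32(218.75), np.float32(207.25)) 25.5 [0.53291474 0.15585116 0.073     ]
(np.float32(251.75), np.float32(231.25)) 18.900002 [0.50661959 0.13401879 0.073     ]
(np.float32(248.75), np.float32(210.25)) 22.2 [0.52546877 0.13169968 0.073     ]
```

apply_moves --pt "20 -4 -18 0 0" --pt "20 -9 -40 0 0" --pt "20 -14 -62 0 0" --pt "20 -16.2 -72.4 0 0" --pt "20 -16.2 -72.4 0 0" --pt "20 -16.2 -72.4 10 0" --pt "20 -16.2 -72.4 20 0" --pt "20 -16.2 -72.4 24 0" --pt "20 -16.2 -72.4 24 0"

```text
time_s: 17.5
tool_pos: [0.5161, 0.1447, 0.1118]
ee_rot: [0.001, 0.995, -0.097, -0.001]
contact_force: [-0.9, -0.2, -2.1]
width: 0.375
finger_force: 35.3
```

Run:
```python
from h import *
w=robot.read_camera('wrist');s=robot.observe();print(s['tool_pos'],s['ee_rot'],s['width']*85.4,s['contact_force'])
for r in robot.trace('wrist','seat')[:1]:
    q=r['pixels'];ys,xs=np.nonzero(q);print(len(xs),r['confidence'],xs.min(),xs.max(),ys.min(),ys.max())
    # outer ring: fit circle r=15 at z=.073 to upper contour points
    c=max(cv2.findContours(q.astype('uint8'),0,1)[0],key=cv2.contourArea).reshape(-1,2)
    p=np.array([ray(w,t,.073)[:2] for t in c]);print(p.min(0),p.max(0))
    from scipy.optimize import least_squares
    f=least_squares(lambda o:np.hypot(*(p-o).T)-.015,[.517,.145],loss='soft_l1',f_scale=.0005);print(f.x,np.round(f.fun*1000,1))
```

```text
[0.5165377  0.14510753 0.11239893] [ 3.37250769e-04  9.95255952e-01 -9.72891657e-02 -5.42241072e-04] 31.78601537427995 [ 0.00865029 -0.90032146 -1.40668503]
397 0.75 301 339 195 213
[0.5144261  0.13048406] [0.53102514 0.15931826]
[0.51526963 0.1456787 ] [ 0.9  0.2  0.3  0.4  0.6  0.8  0.3  0.6  0.9  0.5  0.9  0.7  1.1  1.
  0.9  1.   0.5  0.6  0.2  0.5  0.1 -0.2  0.2  0.  -0.2 -0.3 -1.2 -1.9
 -2.7 -3.4 -4.2 -4.9 -5.7 -6.2 -6.  -6.3 -5.9 -6.1 -6.1 -5.9 -5.7 -5.3
 -5.6 -5.  -5.2 -5.3 -4.5 -4.5 -5.2 -5.  -4.8 -4.6 -5.  -4.6 -4.9 -5.
 -5.  -5.5 -5.3 -5.7 -5.3 -4.8 -4.2 -3.5 -2.7 -2.  -1.2 -0.4 -0.2 -0.
  0.2  0.5  0.1  0.4  0.2  0.6  0.5  0.4  0.4  0.5  0.7  0.2  0.5  0.9
  0.6  0.3  0.8  0.6  0.4  0.3  0.2  0.9  0.9]
```

apply_moves --pt "20 -0.5 0 3 0" --pt "20 -0.5 0 6 0" --pt "20 -0.5 0 9 0" --pt "20 -0.5 0 11 0" --pt "20 -0.5 0 13 0" --pt "20 -0.5 0 14.5 0" --pt "20 -0.5 0 16 0"

```text
time_s: 18.3
tool_pos: [0.5162, 0.1459, 0.0969]
ee_rot: [0.0, 0.995, -0.097, -0.0]
contact_force: [-0.8, -0.9, 0.2]
width: 0.367
finger_force: 36.0
```

apply_moves --pt "20 0 0 1 0" --pt "20 0 0 2 0" --pt "20 0 0 3 0" --pt "20 0 0 4 0"

```text
time_s: 18.7
tool_pos: [0.5157, 0.1456, 0.0927]
ee_rot: [0.0, 0.995, -0.097, -0.001]
contact_force: [-3.9, -1.1, 1.2]
width: 0.369
finger_force: 35.9
```

apply_moves --pt "20 -0.5 0 2 0" --pt "20 -0.5 0 4 0" --pt "20 -0.5 0 6 0" --pt "20 -0.5 0 8 0" --pt "20 -0.5 0 10 0" --pt "20 -0.5 0 12 0"

```text
time_s: 19.3
tool_pos: [0.5155, 0.1457, 0.0807]
ee_rot: [0.0, 0.995, -0.097, -0.0]
contact_force: [-4.8, -1.7, 1.5]
width: 0.373
finger_force: 36.2
```

apply_moves --pt "20 0 0 2 0" --pt "20 0 0 4 0" --pt "20 0 0 6 0" --pt "20 0 0 8 0"

```text
time_s: 19.7
tool_pos: [0.5154, 0.1457, 0.0727]
ee_rot: [0.0, 0.995, -0.097, -0.0]
contact_force: [-4.7, -2.1, 2.1]
width: 0.372
finger_force: 36.1
```

apply_moves --pt "20 -0.7 0 3 0" --pt "20 -0.7 0 6 0" --pt "20 -0.7 0 9 0" --pt "20 -0.7 0 12 0" --pt "20 -0.7 0 14 0" --pt "20 -0.7 0 16 0" --pt "20 -0.7 0 17 0"

```text
time_s: 20.4
tool_pos: [0.515, 0.1459, 0.0557]
ee_rot: [0.0, 0.995, -0.097, -0.0]
contact_force: [-4.8, -4.1, 1.4]
width: 0.369
finger_force: 36.1
```

apply_moves --pt "20 0 0 1 0" --pt "20 0 0 2 0" --pt "20 0 0 3 0" --pt "20 0 0 4 0"

```text
time_s: 20.8
tool_pos: [0.515, 0.1459, 0.052]
ee_rot: [0.0, 0.995, -0.097, -0.0]
contact_force: [-6.1, -4.3, 5.0]
width: 0.369
finger_force: 37.1
```

apply_moves --pt "20 0 0 0.5 0" --pt "20 0 0 1 0" --pt "20 0 0 1.5 0"

```text
time_s: 21.1
tool_pos: [0.515, 0.1459, 0.0507]
ee_rot: [0.0, 0.995, -0.097, -0.0]
contact_force: [-5.9, -4.2, 6.5]
width: 0.37
finger_force: 37.3
```

apply_moves --pt "20 0 0 0.5 0" --pt "20 0 0 1 0" --pt "20 0 0 1.5 0" --pt "20 0 0 1.5 0"

```text
time_s: 21.5
tool_pos: [0.5151, 0.1459, 0.0497]
ee_rot: [0.0, 0.995, -0.097, 0.0]
contact_force: [-7.9, -4.5, 12.0]
width: 0.366
finger_force: 38.7
```

apply_moves --pt "20 0 0 0.5 0" --pt "20 0 0 1 0" --pt "20 0 0 1 0"

```text
time_s: 21.8
tool_pos: [0.5151, 0.1459, 0.0495]
ee_rot: [0.0, 0.995, -0.097, 0.0]
contact_force: [-10.8, -5.9, 23.3]
width: 0.37
finger_force: 41.3
```

apply_moves --pt "37 0 0 0.3 0" --pt "42 0 0 0.8 0" --pt "50 0 0 0.8 0" --pt "58 0 0 0 0" --pt "58 0 0 0 0" --pt "58 0 0 0 0"

```text
time_s: 22.4
tool_pos: [0.5155, 0.1464, 0.048]
ee_rot: [-0.0, 0.995, -0.097, 0.0]
contact_force: [0.7, 0.1, -0.3]
width: 0.681
finger_force: 0.0
```

Run:
```python
from h import *
s=robot.observe();print(s['tool_pos'],s['width']*85.4,s['contact_force'])
w=robot.read_camera('wrist')
for t in ['pin_grip','pin']: print(t,[(np.round(q['xyz'],4).tolist(),round(q['confidence'],2)) for q in robot.place_of('wrist',t)[:2]])
for t in ['button_left','button_right']:
  for r in robot.trace('wrist',t)[:2]:
    ys,xs=np.nonzero(r['pixels']);print(t,len(xs),r['confidence'],xs.min(),xs.max(),ys.min(),ys.max())
```

```text
[0.51550066 0.14643144 0.0480377 ] 58.16246905999329 [ 0.67883962  0.14437957 -0.32882093]
pin_grip [([0.5167, 0.1431, 0.0967], 0.86), ([0.53, 0.0151, 0.0576], 0.33)]
pin [([0.5163, 0.1481, 0.0748], 0.63)]
button_left 1042 0.91 275 294 239 303
button_right 1138 0.73 350 371 238 303
button_right 24550 0.23 238 636 48 276
```

apply_moves --pt "58 0 0 -5 0" --pt "58 0 0 -15 0" --pt "58 0 0 -40 0" --pt "58 0 0 -80 0" --pt "58 0 0 -120 0" --pt "58 0 0 -120 0" --pt "58 0 0 -120 0" --pt "58 0 0 -120 0"

```text
time_s: 23.45
tool_pos: [0.5145, 0.1458, 0.1675]
ee_rot: [0.0, 0.995, -0.097, -0.0]
contact_force: [-1.2, -0.1, 0.1]
width: 0.681
finger_force: 0.0
```

Run:
```python
from h import *
s=robot.observe();print(s['tool_pos'],s['contact_force'],s['time_s'])
w=robot.read_camera('wrist')
for t in ['pin_grip','pin','tray_back','tray','jar']: print(t,[(np.round(q['xyz'],4).tolist(),round(q['confidence'],2)) for q in robot.place_of('wrist',t)[:2]])
for t in ['button_left','button_right']:
  for r in robot.trace('wrist',t)[:1]:
    ys,xs=np.nonzero(r['pixels']);print(t,len(xs),xs.min(),xs.max(),ys.min(),ys.max())
P=lambda x:cv2.projectPoints(np.array([x],float),np.array(w['rvec']),np.array(w['tvec']),np.array(w['camera_matrix']),None)[0].ravel()
for h in (.02,.0165):
  o=h*np.array([-.193,-.981]);print(h,P([.5158+o[0],.146+o[1],.1095]),P([.5158-o[0],.146-o[1],.1095]))
```

```text
[0.5145281  0.1458486  0.16749825] [-1.15397085 -0.1157033   0.10108842] 23.45
pin_grip [([0.5156, 0.1461, 0.0932], 0.89)]
pin [([0.5321, 0.0138, 0.0583], 0.47)]
tray_back [([0.5304, 0.0146, 0.058], 0.8)]
tray [([0.527, 0.0675, 0.0124], 0.67)]
jar []
button_left 267 296 306 187 216
button_right 245 335 344 187 216
0.02 [344.78740123 205.61317338] [296.25238613 205.60774491]
0.0165 [340.54164924 205.61269851] [300.50026202 205.60822002]
```

```bash
python3 -c "
from bench import robot
print(robot.sign_off())"
```

```text
the job is handed in; nothing more can be done
None
```

I handed the job in at about 23.5 s with the tray pushed home and the pin pressed to the ring's hard stop and released with both buttons out. I have no verdict from the judge, and the balls beneath the lug couldn't be seen directly; free buttons at that pin height imply they are out. The highest force I saw was about 26 N, when the pin met the hard stop. The fingertips sat roughly 25–30 mm behind the TCP, not the stated 14 mm ahead, so the first push passed over the tray without touching it and I repeated it lower.

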